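# Free the ratchet pawl and lower the hold-down arm

## Robot

A 6-joint arm with a two-finger parallel gripper is mounted at the origin on the work surface. World frame = base frame: x ahead of the robot, y to its left, z up, the work surface at z = 0. Lengths are in mm, angles in rad, forces in N, time in s.
With the tool pointing down it reaches from about 425 to 1125 mm from the base axis. Payload 14.9 kg.
Tool frame: the origin (TCP) lies at the very end of the fingers, on their centre line; the grasp point (between the pads) lies 19 mm behind it (r.tcp_to_grasp is the distance from the TCP to the grasp point, in mm); z points along the fingers, y is the line along which they close (so a half turn about z gives the same grasp; the last joint's range is limited). The gripper opens to 91 mm and grips with 3 to 60 N. Pads are 32 mm wide; open, the fingers measure 118 mm over their backs; the gripper's body (76 mm by 178 mm) begins 60 mm behind the grasp point.
Start: joints at [-1.32, 0.379, 1.734, -0, 1.028, -0.033], TCP at [195.999, -672.014, 213.932] pointing down, gripper open.
Joint ranges: [-2.77, 2.77], [-0.74, 2.19], [0, 2.66], [-1.06, 4.2], [0.31, 2.87], [-3.08, 3.08]. Speed limits (rad/s): [1.89, 1.89, 2.39, 3.14, 3.14, 3.14].

## Interface

Orientations are given as a rotation vector (axis times angle).
In Python, from bench import readout, optics, ticket, r gives the robot as it stands.
- The arm moves only by the shell command python3 -m handwheel 'ROWS' [FORCE]. ROWS is JSON, a list that holds one entry, the list of rows, each a list of 5 numbers: the finger opening in m, from 0 to 0.0912, then the shift along the tool's x, y, z in m, then the turn about the tool's z in degrees. A call has 1 to 5 rows; each row shifts and turns the commanded pose from where the row before left it, along the tool's axes as they then stand; what a row does not reach is not made up. A row lasts 1/12 s, in which the tool goes at most 41.7 mm and 7.16 degrees, less where a joint would pass 70% of its speed; a pose out of reach is approached as far as the arm can. A call is refused whole if a number of a shift passes 0.0417 or a number of a turn 7.16, either way. A call with a gripper value outside its range is refused whole. The fingers move at their own pace and stop on an object; FORCE is the grip in N (left out, the last holds). Time passes only in rows, so rows that do not move let the fingers close. It gives the time, the measured TCP pose, the force, the opening and the grip force at its end, in the units of the state.
- readout.state(): the state, without advancing time (a new reading comes with each control period).
- optics.get_image(name): name is "side" or "top" or "wrist"; returns (picture, depth): 400x640x3 uint8, blue, green, red; 400x640 float32, mm along the optical axis (not along the pixel's ray), 0 where there is no reading.
- optics.calibration(name): a dict with "mtx" (3x3 intrinsics, pixels), "rvec" (rotation vector, rad) and "tvec" (3), from world to camera coordinates, as OpenCV has them. Camera axes: x right, y down, z forward; pixel columns grow to the right and rows downward; lengths in mm; the calibration is good to about 2 mm. The wrist camera is an equidistant fisheye: a pixel r from the principal point sees the ray r / f radians off the axis. A picture is of the moment at which its call begins: read the wrist's pose just before it. calibration takes no time and is no camera call; for the wrist camera it gives the pose at the moment of the call.
- ticket.hand_in(): hands the job in; it is judged then, once.
The state is a dict: "t": time; "joint_positions": joint angles; "joint_velocities": joint speeds; "joint_efforts": joint torques, N m; "eef_pos": TCP position; "tcp_rot": TCP orientation; "ft_force": force on the tool from outside, world axes, zero at the start; "ft_torque": the same for the moment, N m; "grip_width": opening from 0.0 (shut) to 1.0 (fully open); "finger_force": force on a finger pad.
Only numpy, scipy, OpenCV 4.12 (cv2) and the standard library are available. Lean on these libraries where they do the work, as an engineer would, in place of code of your own. Each camera call takes 0.05 s, during which the arm holds its last target. There are 200 camera calls.

## Task

The raised hold-down arm of the test fixture is kept up by a ratchet pawl. Press the red pawl tab down until the pawl is fully out of the teeth (it stays free by itself; leave it so), then push the arm down by its black cross bar until its rubber pad sits on the grey device in the nest. Only press and push with the fingers: do not lift the grey device out of its nest, leave the other things on the bench alone, and finish with the hand clear.

Things in the scene. Friction and masses are not known exactly. Their poses are not given: they have to be found in the camera images.
- fixture: Bench-top hold-down fixture, fixed to the bench: aluminium base plate 345 x 100 x 12 mm with blue upright cheeks. Origin on the bench surface, straight below the pivot of the arm; the pivot is 62 mm above it. Its +x points along the plate towards the nest and the cross bar, its y is parallel to both hinge axes, z up. The plate runs from x = -150 to +195 mm. The highest cheek (at x = -55 mm) is 108 mm high.
- holddown (a joint): Hinge of the steel hold-down arm, rad, about the fixture's y axis at x = 0, z = 62 mm. Grows as the arm goes down: at 0 the arm rises 48 degrees (0.838 rad) above level towards fixture +x; at 0.838 it is level and the pad sits on the device, which stops it. It starts between 0 and 0.12. With the pawl engaged a tooth blocks it at about 0.17. The hinge is stiff: the arm stays where it is left, and some 1.5 to 4 N on the bar moves it.
- push_bar (a point): Centre of the black round cross bar (18 mm diameter, 100 mm long, parallel to the fixture's y) at the free end of the arm, 165 mm from the arm's pivot. The steel arm is 14 mm wide and thick.
- pawl (a joint): Hinge of the ratchet pawl, rad, about the fixture's y axis at x = -55 mm, z = 96 mm. 0: hook in the teeth; grows as the red tab is pressed down; out of the teeth above about 0.15; stop at 0.32. It is stiff and stays where it is left (about 3 N on the tab moves it).
- pawl_tab (a point): Centre of the top face of the red thumb tab (34 mm along the fixture's x, 40 mm along its y, 8 mm thick) of the pawl. It lies 75 mm from the pawl's pivot on the -x side, at fixture x = -130 mm and 112 mm above the bench with the pawl engaged; pressed to the stop it sinks about 23 mm.
- device_mid (a point): Centre of the grey device housing, loose in the fixture's nest: 80 (x) x 58 (y) x 22.5 mm, top 34.5 mm above the bench.
- spare_mid (a point): Centre of a green spare housing of the same size, lying on the bench beyond the fixture. Leave alone.
- jar: Small jar with a blue cap, 56 mm diameter, 75 mm high, standing beyond the fixture. Origin under its centre. Leave alone.
- driver: Screwdriver with an orange handle, 170 mm long, lying on the bench between robot and fixture, along its own x. Leave alone.
Things that resemble listed ones, but are neither listed nor needed, are in the scene too. Of the things that look like the part that bears device_mid, the middle-sized one is meant.

How it is judged (in metres and radians):
On the way, in this order (a step that is already met when the one before it is completed fails the run):
1. the pawl is pressed clear of the teeth while the arm is still up (value of joint pawl above 0.2 rad and value of joint holddown below 0.3 rad), for 0.2 s.
2. the arm is pushed down onto the device (value of joint holddown above 0.8 rad), for 0.2 s.
At the end, for the whole second after the job is handed in: The arm is down and at rest with its pad on the device (within about 2 degrees, 0.04 rad, of level), the pawl is still free (over 0.15 rad), the device lies in its nest, and the hand is clear (value of joint holddown above 0.8 rad and velocity of joint holddown below 0.05 rad/s and value of joint pawl above 0.15 rad and z of device_mid in the frame of fixture below 0.028 m and x of device_mid in the frame of fixture between 0.088 and 0.102 m and linear speed of device below 0.02 m/s); the robot touches nothing.
It fails at once if the grey device is lifted or taken out of its nest (distance of device_mid from where it was at the start of the episode above 0.015 m).
It fails at once if the spare housing, the jar or the screwdriver is moved by more than 20 mm (distance of any of spare_mid, jar, driver from where it was at the start of the episode above 0.02 m).
It also fails if it takes over 42 s, if anything falls off the work surface, if the arm or the gripper's body presses on something with over 40 N, if the wrist force passes 120 N, or if a joint passes its speed limit or range.

## Working session

There is one attempt and no reset: what is moved stays moved. The work goes in short steps, Python scripts to look and compute and a shell command to move; the robot and the scene stay as the last step left them, time stands still between calls to the robot, and variables do not carry over. Pictures are saved under pics/ and viewed, at most 10 in all, crops included, and the job is handed in when it is done.

```bash
mkdir -p pics; ls; python3 - <<'E'
from bench import readout, optics
import cv2,numpy as np
s=readout.state();print(s['t'],s['eef_pos'],s['tcp_rot'],s['ft_force'])
for n in("top","side"):
    c=optics.calibration(n);print(n,c)
    p,d=optics.get_image(n);cv2.imwrite(f"pics/{n}0.png",p);np.save(f"pics/{n}0.npy",d)
E
```

```text
pics
0.0 [ 195.90859685 -671.61187249  213.28785181] [-3.10893817e+00 -4.44146805e-01  1.66988908e-04] [-0.36489906 -0.48503149  0.19550977]
top {'mtx': array([[364.69254955,   0.        , 324.89904394],
       [  0.        , 364.69254955, 202.92512354],
       [  0.        ,   0.        ,   1.        ]]), 'rvec': array([ 2.2242697 , -2.18287937,  0.01336909]), 'tvec': array([ 32.09049054, 574.43285457, 798.51259015])}
side {'mtx': array([[412.61281821,   0.        , 317.71199856],
       [  0.        , 412.61281821, 199.9264079 ],
       [  0.        ,   0.        ,   1.        ]]), 'rvec': array([ 2.29626306, -0.53397593,  0.21378269]), 'tvec': array([-503.12923619,  300.73992171,  629.64121338])}
```

View pics/top0.png

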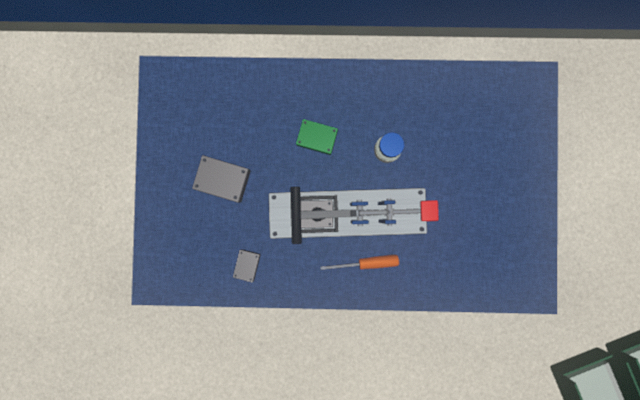

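View pics/side0.png

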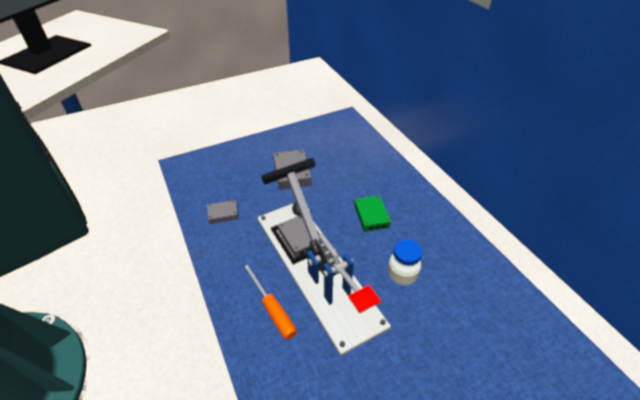

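The top view shows the red tab at (430,210), the black bar at (296,215), the plate spanning (270–427, 190–237), and the device at about (318,213). The driver is at (360,265), on the robot side of the fixture. The side view agrees: tab (364,298), bar (289,170).

```bash
cat > h.py <<'E'
import cv2,numpy as np
from bench import optics
def ray(n,uv):
    c=optics.calibration(n);R=cv2.Rodrigues(c['rvec'])[0]
    q=cv2.undistortPoints(np.float64([[uv]]),c['mtx'],None)[0,0]
    return -R.T@c['tvec'],R.T@np.array([q[0],q[1],1.])
def plane(n,uv,z):
    o,d=ray(n,uv);return o+d*(z-o[2])/d[2]
def tri(a,b):
    (o,d),(p,e)=ray("top",a),ray("side",b)
    s=np.linalg.lstsq(np.c_[d,-e],p-o,rcond=None)[0]
    A,B=o+s[0]*d,p+s[1]*e;return (A+B)/2,np.linalg.norm(A-B)
def blob(m,roi=None):
    m=m.astype(np.uint8)
    if roi:
        k=np.zeros_like(m);x0,x1,y0,y1=roi;k[y0:y1,x0:x1]=1;m=m*k
    c=max(cv2.findContours(m,0,2)[0],key=cv2.contourArea)
    M=cv2.moments(c);return (M['m10']/M['m00'],M['m01']/M['m00']),cv2.minAreaRect(c),c
def red(p):
    p=p.astype(int);return (p[...,2]>150)&(p[...,1]<60)&(p[...,0]<60)
def dark(p): return p.max(2)<60
E
python3 - <<'E'
from h import *
np.set_printoptions(precision=1,suppress=True)
t=cv2.imread("pics/top0.png");s=cv2.imread("pics/side0.png")
rt,rs=blob(red(t)),blob(red(s))
print("red",rt[0],rs[0],plane("top",rt[0],112),plane("side",rs[0],112),tri(rt[0],rs[0]))
bt,bs=blob(dark(t),(285,306,180,250)),blob(dark(s),(255,322,150,190))
print("bar",bt[1],bs[1],tri(bt[1][0],bs[1][0]))
w=(t.min(2)>120);b=blob(w,(262,436,180,245));R=b[1];print("plate",R)
P=np.array([plane("top",c,12) for c in cv2.boxPoints(R)]);print(P)
e=[P[1]-P[0],P[2]-P[1]];print([np.linalg.norm(x) for x in e])
ax=max(e,key=np.linalg.norm);ax=ax/np.linalg.norm(ax);ax*=np.sign(ax[1])
o=P.mean(0)-22.5*ax;print("yaw",np.arctan2(ax[1],ax[0]),"origin",o,"tab pred",o-130*ax)
yax=np.array([-ax[1],ax[0],0])
for k,v in(("red",plane("top",rt[0],112)),("bar",tri(bt[1][0],bs[1][0])[0])):
    print(k,"in fixture",(v-o)@ax,(v-o)@yax,v[2])
E
```

```text
Traceback (most recent call last):
  File "h.py", line 18, in blob
    M=cv2.moments(c);return (M['m10']/M['m00'],M['m01']/M['m00']),cv2.minAreaRect(c),c
                             ~~~~~~~~^~~~~~~~~
ZeroDivisionError: float division by zero
```

```bash
sed -i 's/^    p=p.astype(int);return.*/    h=cv2.cvtColor(p,cv2.COLOR_BGR2HSV);return ((h[...,0]<5)|(h[...,0]>172))\&(h[...,1]>150)\&(h[...,2]>100)/' h.py
cat > m.py <<'E'
from h import *
np.set_printoptions(precision=1,suppress=True)
t=cv2.imread("pics/top0.png");s=cv2.imread("pics/side0.png")
print(t[210,430],s[298,364],t[215,296],s[170,289],t[230,400])
rt,rs=blob(red(t)),blob(red(s))
print("red",rt[0],rs[0],plane("top",rt[0],112),plane("side",rs[0],112),tri(rt[0],rs[0]))
bt,bs=blob(dark(t),(285,306,180,250)),blob(dark(s),(255,322,150,190))
print("bar",bt[1],bs[1],tri(bt[1][0],bs[1][0]))
w=(t.min(2)>120);b=blob(w,(262,436,180,245));R=b[1];print("plate",R)
P=np.array([plane("top",c,12) for c in cv2.boxPoints(R)]);print(P)
e=[P[1]-P[0],P[2]-P[1]];print([np.linalg.norm(x) for x in e])
ax=max(e,key=np.linalg.norm);ax=ax/np.linalg.norm(ax);ax*=np.sign(ax[1])
o=P.mean(0)-22.5*ax;print("yaw",np.arctan2(ax[1],ax[0]),"origin",o,"tab pred",o-130*ax)
yax=np.array([-ax[1],ax[0],0])
for k,v in(("red",plane("top",rt[0],112)),("bar",tri(bt[1][0],bs[1][0])[0])):
    print(k,"in fixture",(v-o)@ax,(v-o)@yax,v[2])
E
python3 m.py
```

```text
[ 77  79 216] [  0  12 249] [68 62 62] [30 28 27] [183 179 171]
red (429.2150170648464, 210.4692832764505) (364.1710622710622, 298.36556776556773) [ 560.5 -158.3  112. ] [ 559.4 -161.7  112. ] (array([ 560.8, -159.5,  107.9]), np.float64(0.5254958980874365))
bar ((293.018798828125, 214.51751708984375), (55.14537048339844, 3.9610185623168945), 87.91743469238281) ((288.15020751953125, 170.5554962158203), (8.787054061889648, 53.72953414916992), 69.67686462402344) (array([548.8,  96.5, 170.6]), np.float64(0.8142705596805777))
plate ((363.1365661621094, 212.37071228027344), (45.72767639160156, 125.06394958496094), 88.21009063720703)
[[ 597.8   98.2   12. ]
 [ 611.3 -175.6   12. ]
 [ 511.5 -180.    12. ]
 [ 497.6   93.    12. ]]
[np.float64(274.1862303340423), np.float64(99.9828853348645)]
yaw 1.6203294741215717 origin [555.7 -63.6  12. ] tab pred [ 562.1 -193.4   12. ]
red in fixture -94.81658253424067 -0.1782498683163046 112.0
bar in fixture 160.23192719064582 -1.051089651023298 170.58182514524404
```

Fixture yaw is 1.620, and the plate's right end puts the origin at about (554, -28). The tab then falls at (560.4, -158), as measured. The bar is at fixture x≈125, z≈171, which matches a radius of 165 mm and holddown≈0.11. I'm moving to above the tab.

```bash
for i in 1 ; do python3 -m handwheel '[[[0,0.032,-0.025,0,0],[0,0.032,-0.025,0,0],[0,0.032,-0.025,0,0],[0,0.032,-0.025,0,0],[0,0.032,-0.025,0,0]]]'; done
python3 -m handwheel '[[[0,0.032,-0.025,0,0],[0,0.032,-0.025,0,0],[0,0.032,-0.025,0,0],[0,0.032,-0.025,0,0],[0,0.032,-0.025,0,0]]]'
python3 -m handwheel '[[[0,0.032,-0.025,0,0],[0,0.032,-0.025,0,0],[0,0.032,-0.025,0,0],[0,0,0,0,0],[0,0,0,0,0]]]'
```

```text
t: 0.52
eef_pos: [315.2, -505.4, 213.7]
tcp_rot: [-3.11, -0.444, 0.0]
ft_force: [1.2, -0.3, -0.1]
grip_width: 0.667
finger_force: 0.0
t: 0.93
eef_pos: [433.8, -340.6, 213.9]
tcp_rot: [-3.11, -0.444, 0.0]
ft_force: [0.9, -0.7, 0.1]
grip_width: 0.299
finger_force: 0.0
t: 1.35
eef_pos: [505.1, -241.9, 213.7]
tcp_rot: [-3.109, -0.449, 0.001]
ft_force: [-0.9, 0.0, -0.7]
grip_width: 0.002
finger_force: 0.0
```

```bash
python3 -m handwheel '[[[0,0.0254,-0.0207,0,0],[0,0.0254,-0.0207,0,0],[0,0.0254,-0.0207,0,0],[0,0,0,0.04,0],[0,0,0,0.04,0]]]'
python3 -m handwheel '[[[0,0,0,0.005,0],[0,0,0,0,0]]]'
```

```text
t: 1.77
eef_pos: [562.0, -163.0, 134.8]
tcp_rot: [3.107, 0.445, 0.007]
ft_force: [-0.2, -0.1, 0.0]
grip_width: 0.006
finger_force: 0.0
t: 1.93
eef_pos: [558.1, -163.0, 127.0]
tcp_rot: [-3.108, -0.442, 0.007]
ft_force: [0.1, -0.1, 0.5]
grip_width: 0.0
finger_force: 0.0
```

```bash
python3 - <<'E'
from bench import optics
import cv2
p,d=optics.get_image("side");cv2.imwrite("pics/side1.png",cv2.resize(p[100:380,180:500],None,fx=2,fy=2))
E
```

```text
(no output)
```

View pics/side1.png

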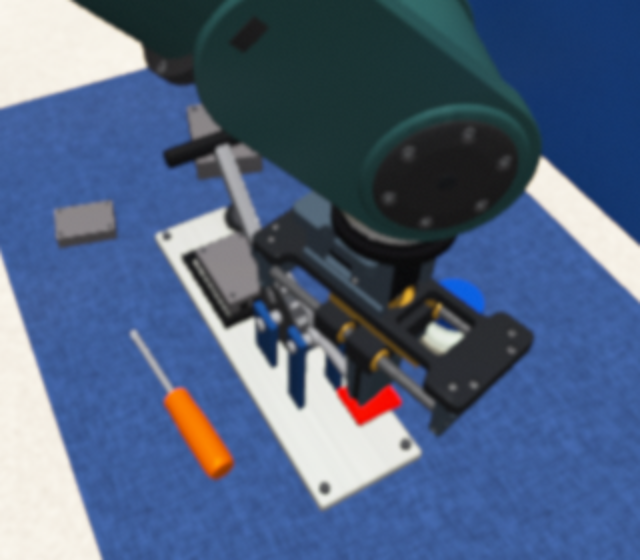

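The closed fingers are over the red tab (around (365,400) in the crop), and nothing else is near them. I'll press in steps and watch the force.

```bash
python3 -m handwheel '[[[0,0,0,0.008,0],[0,0,0,0.006,0],[0,0,0,0.005,0],[0,0,0,0,0]]]'
python3 -m handwheel '[[[0,0,0,0.005,0],[0,0,0,0.005,0],[0,0,0,0,0]]]'
python3 -m handwheel '[[[0,0,0,0.004,0],[0,0,0,0,0],[0,0,0,0,0]]]'
```

```text
t: 2.32
eef_pos: [560.2, -162.9, 109.9]
tcp_rot: [3.11, 0.444, 0.001]
ft_force: [-0.2, -0.3, 0.0]
grip_width: 0.006
finger_force: 0.0
t: 2.57
eef_pos: [560.2, -162.7, 99.4]
tcp_rot: [3.11, 0.444, 0.0]
ft_force: [1.5, -0.7, 2.9]
grip_width: 0.006
finger_force: 0.8
t: 2.82
eef_pos: [560.0, -162.4, 95.7]
tcp_rot: [-3.11, -0.444, 0.001]
ft_force: [-0.6, -0.2, 0.7]
grip_width: 0.001
finger_force: 0.2
```

```bash
python3 -m handwheel '[[[0,0,0,0.004,0],[0,0,0,0,0],[0,0,0,0,0]]]'
python3 -m handwheel '[[[0,0,0,0.003,0],[0,0,0,0,0],[0,0,0,0,0]]]'
```

```text
t: 3.07
eef_pos: [560.0, -162.5, 91.7]
tcp_rot: [-3.11, -0.444, 0.001]
ft_force: [0.1, 0.8, -0.1]
grip_width: 0.003
finger_force: 0.1
t: 3.32
eef_pos: [560.3, -162.5, 89.1]
tcp_rot: [-3.11, -0.444, -0.0]
ft_force: [-1.4, 1.4, 7.0]
grip_width: 0.007
finger_force: 3.0
```

```bash
python3 -m handwheel '[[[0,0,0,-0.02,0],[0,0,0,-0.035,0],[0,0,0,-0.04,0],[0,0,0,-0.03,0],[0,0,0,0,0]]]'
python3 -m handwheel '[[[0,0.009,-0.036,0,0],[0,0.009,-0.036,0,0],[0,0.009,-0.036,0,0],[0,0.009,-0.036,0,0],[0,0,0,0,0]]]'
python3 - <<'E'
from h import *
from bench import optics
t,_=optics.get_image("top");s,_=optics.get_image("side")
cv2.imwrite("pics/top2.png",t);cv2.imwrite("pics/side2.png",s)
try:
    a=blob(red(t));b=blob(red(s));print(a[0],b[0],tri(a[0],b[0]))
except Exception as e: print(e)
cv2.imwrite("pics/both2.png",np.hstack([t[120:320,200:520],s[120:320,180:500]]))
E
```

```text
t: 3.73
eef_pos: [562.9, -163.4, 219.9]
tcp_rot: [3.106, 0.444, 0.011]
ft_force: [1.6, -0.6, 1.2]
grip_width: -0.001
finger_force: 0.0
t: 4.15
eef_pos: [553.4, -9.8, 213.2]
tcp_rot: [-3.108, -0.449, 0.001]
ft_force: [-0.3, -1.8, -0.4]
grip_width: 0.004
finger_force: 0.0
max() iterable argument is empty
```

View pics/both2.png

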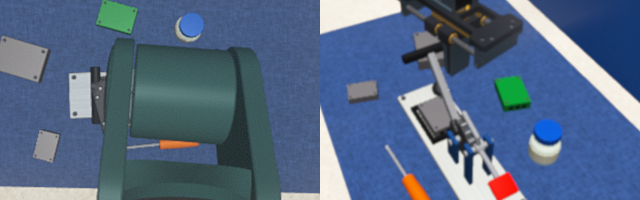

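The side half shows the tab lower, at about (503,187) in the montage. The arm is still raised and the hand is near the bar. Casting the side ray onto the fixture's mid-plane gives the tab height.

```bash
python3 - <<'E'
from h import *
ax=np.array([-.0495,.9988,0]);n=np.array([.9988,.0495,0]);O=np.array([554,-28,0])
for f in("side0","side2"):
    b=blob(red(cv2.imread(f"pics/{f}.png")));o,d=ray("side",b[0]);p=o+d*((O-o)@n)/(d@n)
    print(b[0],(p-O)@ax,p[2])
E
python3 -m handwheel '[[[0,0.009,-0.036,0,0],[0,0.009,-0.036,0,0],[0,0.0093,-0.0365,0,0],[0,0,0,0,0],[0,0,0,0,0]]]'
```

```text
(364.1710622710622, 298.36556776556773) -132.43263821685593 109.11745735021736
(362.90246516613075, 306.31011075384066) -131.88707844996966 85.81266630579125
t: 4.67
eef_pos: [550.2, 97.9, 213.5]
tcp_rot: [3.11, 0.447, -0.001]
ft_force: [-0.9, 0.7, -0.6]
grip_width: 0.007
finger_force: 0.0
```

The tab sank 23 mm, so the pawl is at its stop. Next I'll bring the fingers to the bar and follow its arc down.

```bash
python3 -m handwheel '[[[0,0,0,0.025,0],[0,0,0,0.006,0],[0,0,0,0.003,0],[0,0,0,0,0]]]'
python3 -m handwheel '[[[0,0.0016,-0.0068,0.009,0],[0,0.0016,-0.0068,0.009,0],[0,0,0,0,0]]]'
python3 -m handwheel '[[[0,0.0013,-0.0054,0.01,0],[0,0.0013,-0.0054,0.01,0],[0,0,0,0,0]]]'
```

```text
t: 5.0
eef_pos: [550.0, 96.4, 179.4]
tcp_rot: [3.11, 0.442, -0.002]
ft_force: [-0.7, 0.2, -0.2]
grip_width: 0.011
finger_force: 0.0
t: 5.25
eef_pos: [548.7, 112.1, 160.3]
tcp_rot: [-3.11, -0.444, 0.003]
ft_force: [0.1, 0.5, 0.6]
grip_width: 0.006
finger_force: 0.0
t: 5.5
eef_pos: [547.9, 123.3, 139.8]
tcp_rot: [3.11, 0.445, -0.003]
ft_force: [-0.1, -0.0, 0.1]
grip_width: 0.006
finger_force: 0.0
```

```bash
python3 - <<'E'
from h import *
s,_=optics.get_image("side");cv2.imwrite("pics/side3.png",cv2.resize(s[80:340,180:500],None,fx=2,fy=2))
E
```

```text
(no output)
```

View pics/side3.png

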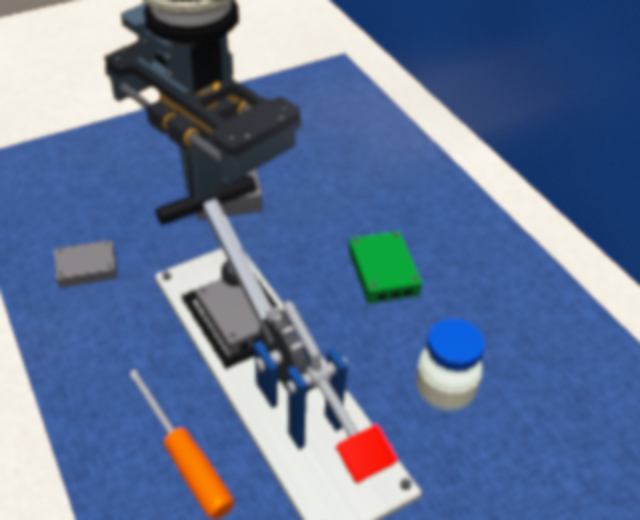

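The bar (205,200) is under the fingertips and has come down with them. The tab stays low at (367,453), so I'll keep going.

```bash
python3 -m handwheel '[[[0,0.001,-0.004,0.011,0],[0,0.001,-0.004,0.011,0],[0,0.0006,-0.0026,0.011,0],[0,0.0006,-0.0026,0.011,0],[0,0,0,0,0]]]'
python3 -m handwheel '[[[0,0.0003,-0.001,0.009,0],[0,0.0002,-0.0005,0.007,0],[0,0,0,0,0]]]'
python3 -m handwheel '[[[0,0,0,0.004,0],[0,0,0,0,0],[0,0,0,0,0]]]'
```

```text
t: 5.97
eef_pos: [546.9, 136.2, 95.3]
tcp_rot: [3.11, 0.445, -0.005]
ft_force: [-0.4, -0.6, -0.1]
grip_width: 0.005
finger_force: 0.0
t: 6.22
eef_pos: [547.7, 137.6, 80.5]
tcp_rot: [3.11, 0.444, -0.003]
ft_force: [-0.6, -0.4, -0.9]
grip_width: 0.008
finger_force: 0.0
t: 6.47
eef_pos: [548.4, 137.6, 77.9]
tcp_rot: [3.11, 0.444, -0.0]
ft_force: [0.9, 0.6, -0.1]
grip_width: 0.004
finger_force: 0.0
```

```bash
python3 -m handwheel '[[[0,0,0,0.003,0],[0,0,0,0,0],[0,0,0,0,0]]]'
python3 -m handwheel '[[[0,0,0,0.003,0],[0,0,0,0,0],[0,0,0,0,0]]]'
```

```text
t: 6.72
eef_pos: [548.4, 137.7, 75.0]
tcp_rot: [3.11, 0.444, 0.0]
ft_force: [0.3, 0.4, 0.0]
grip_width: 0.005
finger_force: 0.0
t: 6.97
eef_pos: [548.2, 137.7, 71.8]
tcp_rot: [3.11, 0.444, -0.0]
ft_force: [-0.3, 0.6, -0.2]
grip_width: 0.003
finger_force: 0.0
```

```bash
python3 -m handwheel '[[[0,0,0,0.002,0],[0,0,0,0,0],[0,0,0,0,0]]]'
python3 -m handwheel '[[[0,0,0,0.001,0],[0,0,0,0,0],[0,0,0,0,0]]]'
python3 - <<'E'
from h import *
s,_=optics.get_image("side");cv2.imwrite("pics/side4.png",cv2.resize(s[80:340,180:500],None,fx=2,fy=2))
E
```

```text
t: 7.22
eef_pos: [548.5, 137.8, 70.9]
tcp_rot: [-3.11, -0.444, 0.0]
ft_force: [-8.0, -1.4, 20.8]
grip_width: 0.006
finger_force: 10.3
t: 7.47
eef_pos: [548.6, 137.8, 70.7]
tcp_rot: [-3.11, -0.444, 0.0]
ft_force: [-13.3, -2.7, 36.0]
grip_width: 0.006
finger_force: 18.0
```

View pics/side4.png

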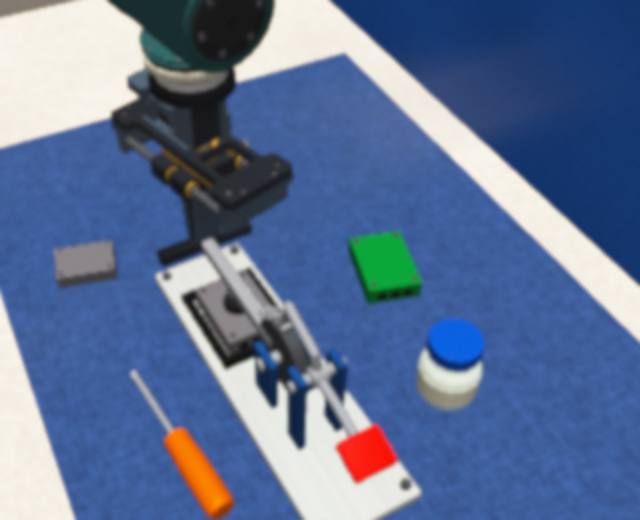

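The stop was felt at z=70.8, where 71 was expected, with 36 N. The arm is level, with its pad on the device around (235,300), and the tab is still low. I'll back off straight up.

```bash
python3 -m handwheel '[[[0,0,0,-0.003,0],[0,0,0,-0.01,0],[0,0,0,-0.03,0],[0,0,0,-0.04,0],[0,0,0,-0.04,0]]]'
python3 -m handwheel '[[[0,0,0,-0.03,0],[0,0,0,0,0],[0,0,0,0,0],[0,0,0,0,0],[0,0,0,0,0]]]'
python3 - <<'E'
from h import *
s,_=optics.get_image("side");cv2.imwrite("pics/side5.png",cv2.resize(s[80:340,180:500],None,fx=2,fy=2))
E
```

```text
t: 7.93
eef_pos: [547.5, 137.6, 193.1]
tcp_rot: [3.11, 0.444, -0.003]
ft_force: [1.2, 0.5, 0.7]
grip_width: 0.006
finger_force: 0.0
t: 8.35
eef_pos: [547.5, 137.6, 220.6]
tcp_rot: [3.11, 0.444, -0.003]
ft_force: [0.6, -1.0, -1.0]
grip_width: 0.005
finger_force: 0.0
```

View pics/side5.png

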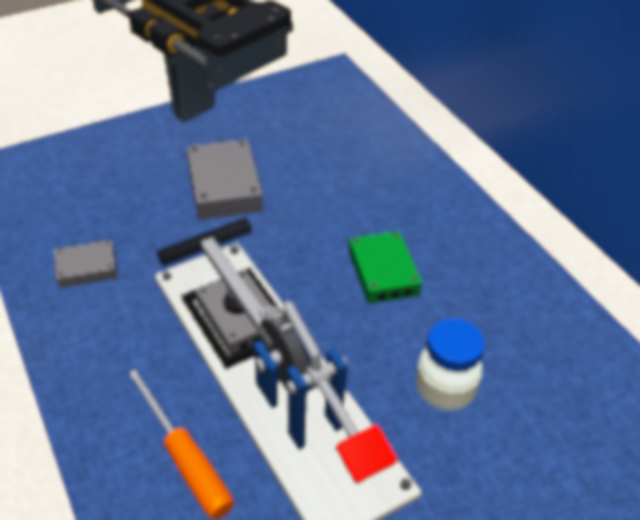

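The hand is clear. The bar stayed down at (205,243), the tab is low, and the other things have not moved.

```bash
python3 -c "
from bench import ticket
print(ticket.hand_in())"
```

```text
the job is handed in; nothing more can be done
None
```

I pressed the pawl to its stop, pushed the arm level onto the device until it stopped, and handed the job in with the hand clear; the last picture showed everything in place, but the hand-in returned no verdict.

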